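# Refit a hob knob on its D-spindle and hold it pressed

### The arm

A 7-joint arm with a two-finger parallel gripper is mounted at the origin on the work surface. World frame = base frame: x ahead of the robot, y to its left, z up, the work surface at z = 0. Lengths are in m, angles in rad, forces in N, time in s.
With the tool pointing down it reaches from about 0.4 to 0.875 m from the base axis. Payload 6.5 kg.
Tool frame: the origin (TCP) lies at the very end of the fingers, on their centre line; the grasp point (between the pads) lies 19 mm behind it; z points along the fingers, y is the line along which they close (so a half turn about z gives the same grasp; the last joint's range is limited). The gripper opens to 88 mm and grips with 3 to 60 N. Pads are 18 mm wide; open, the fingers measure 123 mm over their backs; the gripper's body (75 mm by 187 mm) begins 45 mm behind the grasp point.
Start: joints at [-1.281, 0.536, -0.004, 1.538, 0.003, 1.067, -0.071], TCP at [0.226, 0.609, 0.239] pointing down, gripper open.
Joint ranges: [-2.7, 2.7], [-0.37, 2.16], [-1.27, 1.26], [0.24, 2.4], [-1.31, 4.45], [0.19, 1.91], [-2.76, 2.76]. Speed limits (rad/s): [2.39, 2.39, 3.14, 3.14, 3.14, 3.14, 3.14].

### API

Orientations are given as [roll, pitch, yaw] about the fixed x, y, z axes, in that order (R = Rz(yaw) Ry(pitch) Rx(roll)).
In Python, from workcell import env, camera, order gives the robot as it stands. The module is installed in compiled form; this text tells all that it offers.
- The arm moves only by the tool carry_out, never from a script. Its argument "motion" is a list of rows, each a list of 7 numbers: the shift along the world's x, y, z in m, then the turn, a rotation vector about the world's x, y, z in rad, then the opening, from 0 (shut) to 1 (fully open). In form: [[dx, dy, dz, ax, ay, az, fingers], ...]. A call has exactly 10 rows; each row is the pose to reach, as a shift and turn from the pose commanded when the call began; what a row does not reach only later rows make up. A row lasts 1/12 s, in which the tool goes at most 41.7 mm and 7.16 degrees, less where a joint would pass 70% of its speed; a pose out of reach is approached as far as the arm can. A call with a gripper value outside its range is refused whole. The fingers move at their own pace and stop on an object; "newtons" is the grip in N (left out, the last holds). Time passes only in rows, so rows that repeat a pose let the fingers close, or fill a call up. It gives the time, the measured TCP pose, the force, the opening and the grip force at its end, in the units of the state.
- env.state(): the state, without advancing time (a new reading comes with each control period).
- camera(name): name is "scene" or "top" or "wrist"; returns a dict with "color" (480x640x3 uint8, blue, green, red), "mtx" (3x3 intrinsics, pixels), "k1" (the pictures are not rectified: a ray, as slopes to the right and down, at radius r is drawn at 1 + k1 r^2 times it, then the intrinsics apply), "view" (4x4, takes a point from world to camera coordinates); the wrist camera has in their place "hand_eye" (4x4, takes a point from camera to tool coordinates, whose origin is the TCP and whose axes are the flange's). Camera axes: x right, y down, z forward; pixel columns grow to the right and rows downward; lengths in m; the calibration is good to about 2 mm. A picture is of the moment at which its call begins: read the wrist's pose just before it. There is no depth.
- order.job_done(): hands the job in; it is judged then, once.
The state is a dict: "time_s": time; "joints": joint angles; "dq": joint speeds; "tau": joint torques, N m; "position": TCP position; "ee_rot": TCP orientation; "wrist_force": force on the tool from outside, world axes, zero at the start; "ft_torque": the same for the moment, N m; "finger_gap": finger opening in m; "grip_force": force on a finger pad.
Only numpy, scipy, OpenCV 4.12 (cv2) and the standard library are available. Lean on these libraries where they do the work, as an engineer would, in place of code of your own. Each camera call takes 0.05 s, during which the arm holds its last target. There are 200 camera calls.

### The job

The hob has been cleaned and one control knob is still off, lying on the steel tray: pick it up, turn it so that the flat in its bore matches the flat of the bare tap spindle (its nose then points the same way as that of the other knob), and push it fully home on the spindle. Then, as for testing the spark, keep pressing the knob in against its spring, down to the stop, for at least two seconds, and finish while still holding it pressed in; do not let go. Leave the other knob and everything else where it is.

Things in the scene. Friction and masses are not known exactly. Their poses are not given: they have to be found in the camera images.
- knob_mid (a point): loose black hob knob, 0.07 kg, right way up on the tray: round skirt 43 mm across, 16 mm high; on it an upright grip bar 12 mm wide, 16 to 34 mm above the underside, from 20 mm behind the axis to a pointed nose 27 mm ahead. This point: on the axis, half-way up (17 mm above the underside). x along the bar to the nose, z up
- knob_seat (a point): closed upper end of the knob's blind D-shaped bore, on the axis, 13 mm above the underside; axes as knob_mid. The bore, open below, is 11.2 mm in diameter; its flat is on the nose side, square to x, 1.6 mm from the axis. This point meets spindle_tip when the knob is home
- knob_nose (a point): upper end of the pointed nose of the knob's grip bar, 27 mm ahead of the axis and 34 mm above the underside
- spindle_tip (a point): centre of the top of the bare tap spindle on the near strip of the hob: upright metal D-shaft, 10 mm in diameter, bevelled tip 21 mm above the hob plate. x points square out of its flat (1 mm from the axis), z up: the knob fits only with its nose along this x. It does not turn. Knob home but not pressed: its underside is 8 mm above the plate
- spindle (a joint): how far the bare spindle is pushed in, in m: 0 out, 0.006 at its stop. A spring resists with about 4 N at the start of the stroke and 8.5 N at the stop, and pushes it back out
- other_knob (a joint): how far the other tap is pushed in, in m (0 out, 0.006 at the stop)
- other_knob_mid (a point): middle of the other control knob, the same as the loose one, already fitted on the second tap, 110 mm left or right of the bare spindle; same axes as knob_mid; its top is 42 mm above the hob plate
- hob: two-burner gas hob in the counter: steel plate 510 mm (its x, away from the robot) by 300 mm, top 6 mm above the counter; origin at the centre, at counter level. The two taps are 205 mm nearer the robot than the centre; beyond them pan supports reach 48 mm above the counter, and a fixed coffee pot, 209 mm above it, stands over the rear burner
- tray: shallow steel tray, 360 mm (its x) by 200 mm, left of the hob, inner floor 3 mm above the counter, rim 12 mm high; origin under its centre. Knob, timer and filter basket stand along it in any order, about 105 mm apart
- timer: round wind-up kitchen timer, 62 mm across, 37 mm high, with a 40 mm grip bar across its top; stands on the tray; origin at its underside
- basket: open steel coffee filter basket, 68 mm across, 25 mm high; stands on the tray; origin at its underside
- jug: steel milk jug, 80 mm across, 94 mm high, on the counter to the right; origin at its underside
- portafilter: espresso filter holder with a black handle, 230 mm long, 40 mm high, lying on the counter to the right of the hob; origin under its round bowl
- cup: white mug, 80 mm across, 62 mm high, on the counter to the right; origin at its underside
- dripper: red plastic coffee dripper, 112 mm across, 88 mm high, on the counter to the left; origin at its underside
- brush: small wooden cleaning brush, 195 mm long, 26 mm high, on the counter left of the tray; origin on its underside
There are look-alikes about, which are no part of the job. What is shaped like the part that bears spindle_tip but blue is not meant.

How it is judged:
By the outcome, as a careful person would: the job done as asked, in the order asked, and still so for the second after the job is handed in, while the arm keeps its last pose, push and grip.
It also fails if it takes over 42 s, if anything falls off the work surface, if the arm or the gripper's body presses on something with over 40 N, if the wrist force passes 120 N, or if a joint passes its speed limit or range.

## Working session

There is one attempt and no reset: what is moved stays moved. The work goes in short steps, Python scripts to look and compute and a tool call to move; the robot and the scene stay as the last step left them, time stands still between calls to the robot, and variables do not carry over. Pictures are saved under pics/ and viewed, at most 10 in all, crops included, and the job is handed in when it is done.

Besides the shell and the picture viewer there is one more tool, called as name(argument=value, ...), one argument or row to a line, values as JSON. carry_out: Moves the arm, as the interface text tells. Its arguments: {"type":"object","properties":{"motion":{"type":"array"},"newtons":{"type":"number"}},"required":["motion"]}

```bash
mkdir -p pics; cat > h.py <<'E'
import numpy as np, cv2
from scipy.spatial.transform import Rotation as R
from workcell import env, camera, order
def shot(name, fn=None):
    s=env.state(); c=camera(name)
    if fn: cv2.imwrite('pics/'+fn, c["color"])
    if name=='wrist':
        T=np.eye(4); T[:3,:3]=R.from_euler('xyz',s["ee_rot"]).as_matrix(); T[:3,3]=s["position"]
        c["cw"]=T@c["hand_eye"]
    else: c["cw"]=np.linalg.inv(c["view"])
    return c
def ray(c,px,z):
    K=c["mtx"]; k=np.array([c["k1"],0,0,0,0.])
    u=cv2.undistortPointsIter(np.array([[px]],float),K,k,None,None,(3,50,1e-9))[0,0]
    d=c["cw"][:3,:3]@np.array([u[0],u[1],1]); o=c["cw"][:3,3]
    return o+d*(z-o[2])/d[2]
def proj(c,P):
    V=np.linalg.inv(c["cw"])
    return cv2.projectPoints(np.array(P,float).reshape(-1,1,3),cv2.Rodrigues(V[:3,:3])[0],V[:3,3],c["mtx"],np.array([c["k1"],0,0,0,0.]))[0][:,0]
E
python3 - <<'E'
from h import *
for n in ["scene","top","wrist"]:
    c=shot(n,n+"1.png"); print(n,c["cw"].round(3).tolist(),c["mtx"].round(1).tolist(),c["k1"])
s=env.state(); print({k:np.round(v,3).tolist() for k,v in s.items()})
E
```

```text
scene [[-0.36, 0.56, -0.746, 1.642], [0.933, 0.199, -0.301, 0.482], [-0.02, -0.804, -0.594, 0.923], [0.0, 0.0, 0.0, 1.0]] [[533.4, 0.0, 315.3], [0.0, 533.4, 241.1], [0.0, 0.0, 1.0]] -0.09594671135528092
top [[-0.012, -0.99, 0.138, 0.365], [-1.0, 0.01, -0.018, 0.031], [0.016, -0.138, -0.99, 1.385], [0.0, 0.0, 0.0, 1.0]] [[562.2, 0.0, 313.3], [0.0, 562.2, 237.0], [0.0, 0.0, 1.0]] 0.04387516997448328
wrist [[0.349, 0.902, 0.253, 0.16], [0.937, -0.336, -0.096, 0.633], [-0.001, 0.271, -0.963, 0.384], [0.0, 0.0, 0.0, 1.0]] [[362.6, 0.0, 319.2], [0.0, 362.6, 241.7], [0.0, 0.0, 1.0]] -0.040277148426965725
{'time_s': 0.15, 'joints': [-1.281, 0.537, -0.004, 1.539, 0.003, 1.067, -0.071], 'dq': [0.0, 0.0, 0.001, -0.003, -0.001, -0.001, -0.001], 'tau': [0.001, -57.133, 0.992, -25.183, -0.056, 0.015, 0.0], 'position': [0.226, 0.609, 0.238], 'ee_rot': [-3.14, 0.0, 2.786], 'wrist_force': [-0.061, -1.092, 0.599], 'ft_torque': [0.058, -0.004, 0.014], 'grip_force': 0.0, 'finger_gap': 0.088}
```

View pics/top1.png

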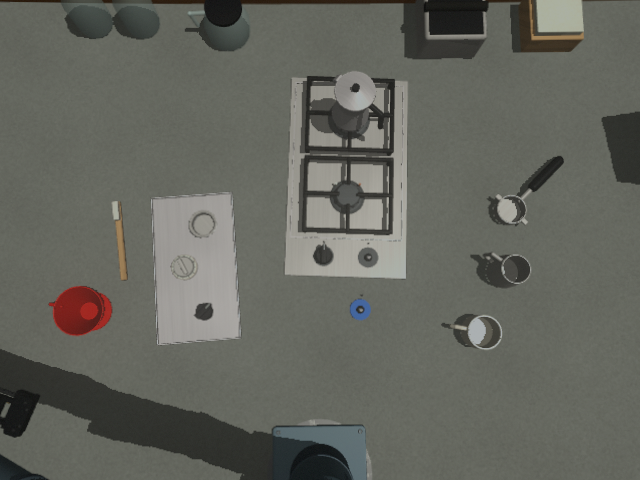

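View pics/wrist1.png

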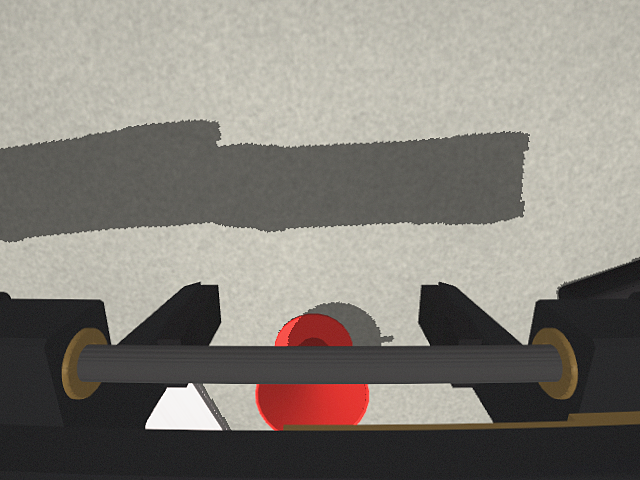

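The top view shows the loose knob at (204,311), the timer at (184,267) and the basket at (202,224). The fitted knob is at (323,254), the bare spindle at (368,257) and the blue decoy at (360,309). The wrist view shows only the dripper.

```bash
python3 - <<'E'
from h import *
c=shot("top"); im=c["color"]
a=cv2.resize(im[286:336,179:229],(400,400),interpolation=cv2.INTER_CUBIC)
b=cv2.resize(im[232:282,320-20:400],(640,320),interpolation=cv2.INTER_CUBIC)[:,:]
cv2.imwrite('pics/c.png',np.hstack([a,cv2.resize(im[230:280,345:395],(400,400),interpolation=cv2.INTER_CUBIC)]))
print('knob',ray(c,(204,311),.02),'spin',ray(c,(368,257),.02),'other',ray(c,(323,254),.03))
E
```

```text
knob [0.37884447 0.27047967 0.02      ] spin [ 0.50446893 -0.12645176  0.02      ] other [ 0.5118843  -0.01626967  0.03      ]
```

View pics/c.png

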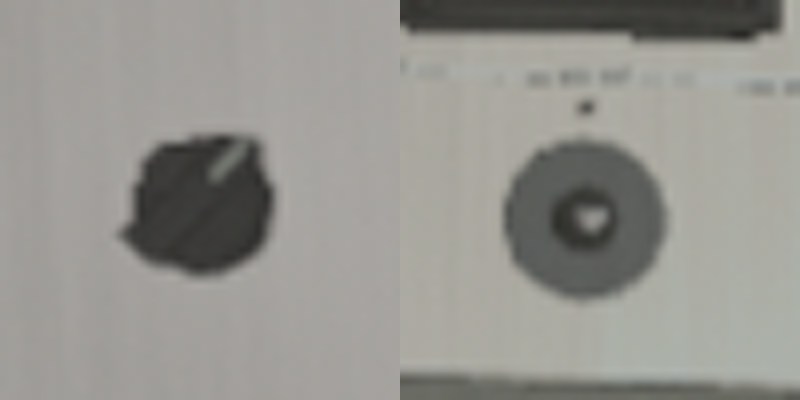

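The loose knob lies at about (0.379, 0.270), with its nose pointing about -40°. The spindle measures 110 mm from the other knob, as it should. I'll move above the loose knob.

carry_out(
  motion=[
    [0.017,-0.037,0,0,0,-0.1,1],
    [0.034,-0.074,0,0,0,-0.2,1],
    [0.051,-0.111,0,0,0,-0.3,1],
    [0.068,-0.148,0,0,0,-0.35,1],
    [0.085,-0.185,-0.01,0,0,-0.35,1],
    [0.102,-0.222,-0.02,0,0,-0.35,1],
    [0.119,-0.259,-0.04,0,0,-0.35,1],
    [0.136,-0.296,-0.06,0,0,-0.35,1],
    [0.153,-0.335,-0.09,0,0,-0.35,1],
    [0.153,-0.339,-0.11,0,0,-0.35,1],
  ],
)

```text
time_s: 1.03
position: [0.382, 0.2669, 0.1291]
ee_rot: [3.139, 0.002, 2.432]
wrist_force: [0.6, 0.2, -0.3]
finger_gap: 0.0882
grip_force: 0.0
```

```bash
python3 - <<'E'
from h import *
c=shot("wrist","w2.png"); s=env.state(); print(s["time_s"],s["position"],s["ee_rot"],s["joints"])
print(proj(c,[0.379,.27,.037]),proj(c,[0.379,.27,.003]))
E
```

```text
1.0833 [0.37938892 0.26205981 0.12373559] [-3.13405505e+00  1.78967619e-03  2.42923192e+00] [-0.82641153  0.40634478  0.14748759  2.11444045 -0.09309509  0.63396963
  0.24313365]
[[320.7934819  239.39840919]] [[320.4823085  227.65452923]]
```

View pics/w2.png

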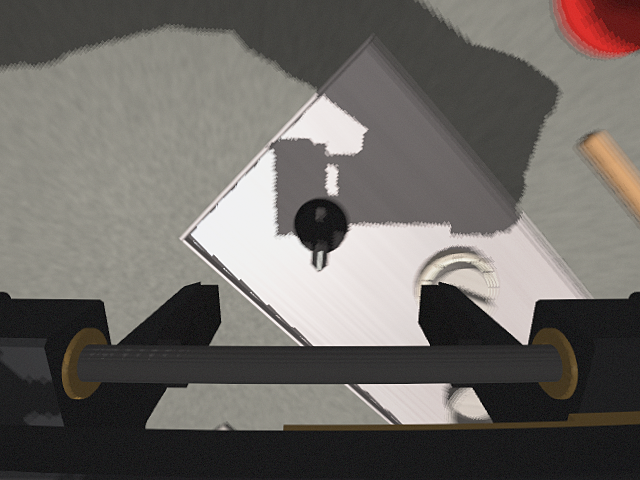

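The knob skirt is centred at about (320,226), with the nose tip at (320,269), nearly along the tool's x axis. The grasp orientation is already close.

```bash
python3 - <<'E'
from h import *
c=shot("wrist","w3.png"); s=env.state(); print(s["position"],s["ee_rot"])
g=c["color"].max(2); m=(g<45).astype(np.uint8); m[300:]=0; m[:180]=0;m[:,:280]=0;m[:,360:]=0
ct=max(cv2.findContours(m,0,2)[0],key=cv2.contourArea); x,y,w,h=cv2.boundingRect(ct); print(x,y,w,h)
tip=ct[ct[:,0,1].argmax(),0]
from scipy.optimize import minimize
# silhouette model fit: skirt cylinder hull + bar hull
def mask(p):
    cx,cy,a=p; o=np.zeros((480,640),np.uint8); Rz=lambda P:np.c_[cx+P[:,0]*np.cos(a)-P[:,1]*np.sin(a),cy+P[:,0]*np.sin(a)+P[:,1]*np.cos(a),P[:,2]+.003]
    t=np.linspace(0,2*np.pi,60); A=np.vstack([np.c_[.0215*np.cos(t),.0215*np.sin(t),0*t+z] for z in(0,.016)])
    B=np.array([[X,Y,z] for z in(.016,.034) for X,Y in((-.02,-.006),(-.02,.006),(.018,.006),(.018,-.006),(.027,0))])
    for P in(A,B): cv2.fillConvexPoly(o,np.round(cv2.convexHull(proj(c,Rz(P)).astype(np.float32))*16).astype(int),1,shift=4)
    return o
m2=np.zeros_like(m); cv2.drawContours(m2,[ct],-1,1,-1)
f=lambda p:float((mask(p)!=m2).sum())
p0=np.array([.379,.27,-.7]); best=min((minimize(f,p0+d,method='Nelder-Mead',options=dict(initial_simplex=p0+d+np.array([[0,0,0],[.004,0,0],[0,.004,0],[0,0,.15]]))) for d in np.array([[0,0,0],[.003,-.003,.1],[-.003,0,-.1]])),key=lambda r:r.fun)
print(best.x,np.degrees(best.x[2]),best.fun,m2.sum(), s["ee_rot"][2]-np.pi-best.x[2])
E
```

```text
[0.37836436 0.26467177 0.12550479] [-3.13349880e+00  3.75226263e-04  2.43000936e+00]
303 195 56 58
[ 0.37568176  0.27381542 -0.54744523] -31.366301006724786 875.0 2349 -0.1641380659362801
```

```bash
python3 - <<'E'
from h import *
im=cv2.imread('pics/w3.png')[170:290,260:380]
cv2.imwrite('pics/w3c.png',cv2.resize(im,(600,600),interpolation=cv2.INTER_CUBIC))
E
```

```text
(no output)
```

View pics/w3c.png

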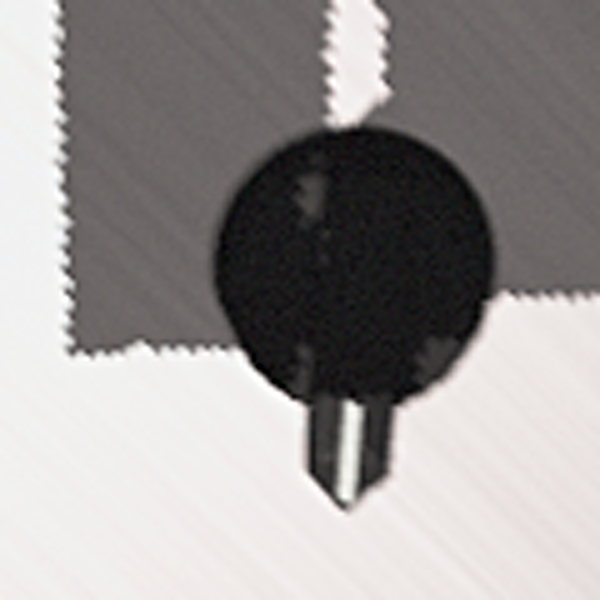

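The nose tip is at pixel (329.4,271.4). The skirt outline is centred at about (331,223), and the white stripe runs from (330.4,251) to (329.4,270).

```bash
python3 - <<'E'
from h import *
from scipy.optimize import least_squares
c=shot("wrist","w4.png"); s=env.state()
im=cv2.imread('pics/w4.png'); o=im.max(2)
# camera may have settled; refit using generous dark mask
d=[]
m=(o<55).astype(np.uint8); m[300:]=0;m[:150]=0;m[:,:270]=0;m[:,390:]=0
m=cv2.morphologyEx(m,cv2.MORPH_OPEN,np.ones((15,15)))
ct=max(cv2.findContours(m,0,2)[0],key=cv2.contourArea)[:,0]
(x,y),r=cv2.minEnclosingCircle(ct); print(x,y,r, cv2.fitEllipse(ct))
for z in(.011,.019): print('skirt',ray(c,(x,y),z), 'diam', np.linalg.norm(ray(c,(x-r,y),z)-ray(c,(x+r,y),z)))
t=ray(c,(329.4,271.4),.037); print('tip',t,'stripe start',ray(c,(330.4,251),.037))
C=ray(c,(x,y),.017); print(np.degrees(np.arctan2(*(t-C)[1::-1])),np.linalg.norm((t-C)[:2]))
print(s["position"],np.degrees(s["ee_rot"][2])-180)
E
```

```text
330.5 225.0 27.681320190429688 ((331.14044189453125, 224.7162322998047), (44.492008209228516, 55.68986892700195), 81.3539047241211)
skirt [0.37555622 0.27560907 0.011     ] diam 0.04075304568291728
skirt [0.37402578 0.27667791 0.019     ] diam 0.03950042355531388
tip [0.39500701 0.25734764 0.037     ] stripe start [0.38427511 0.26736328 0.037     ]
-42.78281155187805 0.0280660569746171
[0.37871063 0.26797283 0.12731592] -40.62826188401252
```

The knob axis is at (0.3753, 0.2757) with the nose at -43°, and the tip distance comes out at 27 mm as given. I'll descend with the fingers half closed.

carry_out(
  motion=[
    [-0.004,0.006,0,0,0,-0.045,0.45],
    [-0.004,0.006,-0.01,0,0,-0.045,0.45],
    [-0.004,0.006,-0.03,0,0,-0.045,0.45],
    [-0.004,0.006,-0.05,0,0,-0.045,0.45],
    [-0.004,0.006,-0.07,0,0,-0.045,0.45],
    [-0.004,0.006,-0.085,0,0,-0.045,0.45],
    [-0.004,0.006,-0.095,0,0,-0.045,0.45],
    [-0.004,0.006,-0.102,0,0,-0.045,0.45],
    [-0.004,0.006,-0.106,0,0,-0.045,0.45],
    [-0.004,0.006,-0.106,0,0,-0.045,0.45],
  ],
  newtons=25,
)

```text
time_s: 2.02
position: [0.3753, 0.2767, 0.0225]
ee_rot: [-3.142, -0.0, 2.392]
wrist_force: [0.0, 0.6, 0.5]
finger_gap: 0.0398
grip_force: 0.0
```

carry_out(
  motion=[
    [0,0,0,0,0,0,0.45],
    [0,0,0,0,0,0,0.1],
    [0,0,0,0,0,0,0],
    [0,0,0,0,0,0,0],
    [0,0,0,0,0,0,0],
    [0,0,0,0,0,0,0],
    [0,0,0,0,0,0,0],
    [0,0,0,0,0,0,0],
    [0,0,0,0,0,0,0],
    [0,0,0,0,0,0,0],
  ],
  newtons=25,
)

```text
time_s: 2.85
position: [0.3756, 0.2764, 0.023]
ee_rot: [3.141, 0.0, 2.391]
wrist_force: [-0.9, -0.6, 5.1]
finger_gap: 0.0118
grip_force: 25.0
```

Holding the bar at an 11.8 mm gap. I'll lift and travel past the spindle so the wrist camera can see it.

carry_out(
  motion=[
    [0,0,0.01,0,0,0,0],
    [0,0,0.03,0,0,0,0],
    [0,0,0.06,0,0,0,0],
    [0,-0.01,0.09,0,0,0,0],
    [0.01,-0.04,0.1,0,0,0.1,0],
    [0.03,-0.07,0.1,0,0,0.2,0],
    [0.05,-0.1,0.1,0,0,0.3,0],
    [0.07,-0.13,0.1,0,0,0.4,0],
    [0.09,-0.16,0.1,0,0,0.5,0],
    [0.11,-0.19,0.1,0,0,0.6,0],
  ],
)

```text
time_s: 3.68
position: [0.4859, 0.0845, 0.1233]
ee_rot: [-3.142, 0.0, 2.996]
wrist_force: [0.7, 0.3, -0.2]
finger_gap: 0.0118
grip_force: 25.0
```

carry_out(
  motion=[
    [0.015,-0.035,0,0,0,0.08,0],
    [0.03,-0.07,0,0,0,0.15,0],
    [0.04,-0.105,0,0,0,0.15,0],
    [0.05,-0.14,0,0,0,0.15,0],
    [0.06,-0.17,0,0,0,0.15,0],
    [0.07,-0.195,0,0,0,0.15,0],
    [0.08,-0.21,0,0,0,0.15,0],
    [0.085,-0.212,0,0,0,0.15,0],
    [0.085,-0.212,0,0,0,0.15,0],
    [0.085,-0.212,0,0,0,0.15,0],
  ],
)

```text
time_s: 4.52
position: [0.57, -0.124, 0.1226]
ee_rot: [3.141, -0.001, -3.141]
wrist_force: [-1.1, -0.4, -0.9]
finger_gap: 0.0119
grip_force: 25.0
```

```bash
python3 - <<'E'
from h import *
c=shot("wrist","w5.png"); s=env.state(); print(s["time_s"],s["position"],s["ee_rot"],s["joints"],s["finger_gap"])
print(proj(c,[.504,-.126,.027]),proj(c,[.512,-.016,.048]))
E
```

```text
4.5667 [ 0.56981427 -0.12354941  0.12259826] [ 3.14041527e+00 -1.02285513e-03 -3.14016043e+00] [ 0.12059506  0.57183754  0.02190108  1.80633809 -0.01859471  0.76479023
  1.72467256] 0.011419499165857286
[[316.87050521 146.92258692]] [[499.44297718 162.07816421]]
```

View pics/w5.png

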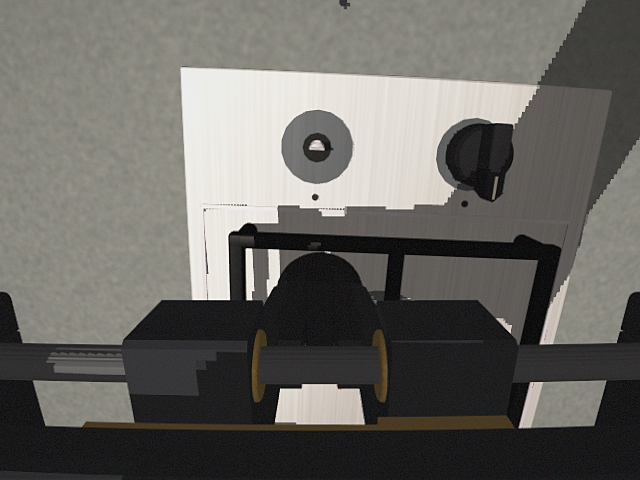

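The spindle tip is at about (316,146), with its flat facing image-down, which is roughly +x. The other knob's nose tip is near (494,200). I'll zoom in on both.

```bash
python3 - <<'E'
from h import *
im=cv2.imread('pics/w5.png')
a=cv2.resize(im[125:165,296:336],(400,400),interpolation=cv2.INTER_CUBIC)
b=cv2.resize(im[110:210,430:530],(400,400),interpolation=cv2.INTER_CUBIC)
b=np.clip(b.astype(float)*2.2,0,255).astype(np.uint8)
cv2.imwrite('pics/w5c.png',np.hstack([a,b]))
E
```

```text
(no output)
```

View pics/w5c.png

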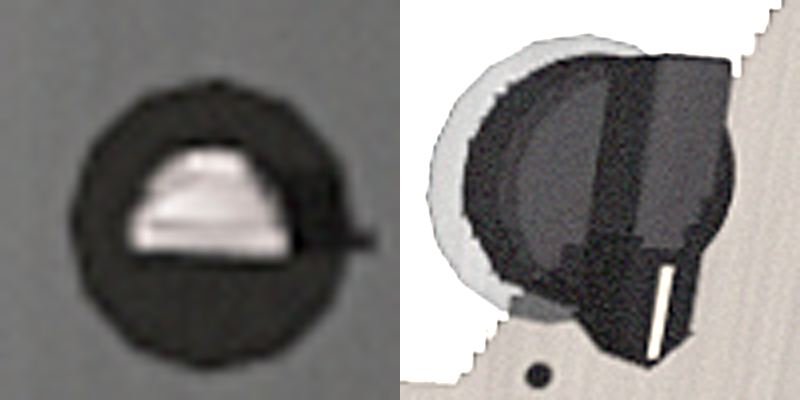

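```bash
python3 - <<'E'
from h import *
c=shot("wrist"); s=env.state(); print(s["position"],s["ee_rot"])
deg=lambda a,b:round(float(np.degrees(np.arctan2(*(b-a)[1::-1]))),2)
sp=ray(c,(317,148.2),.027); print('spindle',sp)
f1=ray(c,(309,149.5),.027);f2=ray(c,(325,150.8),.027);print('flat normal',deg(f1,f2)-90,np.linalg.norm(f1-f2))
a=ray(c,(497,176.3),.048);b=ray(c,(493.25,199.25),.048);print('stripe',deg(a,b),np.linalg.norm(a-b))
t=ray(c,(492.5,201.75),.048);print('tip',t)
d1=ray(c,(315,197),.006);d2=ray(c,(464,204),.006);print('dots',deg(d1,d2)-90,np.linalg.norm(d1-d2),d1,d2)
e1=ray(c,(182,68),.006);e2=ray(c,(611,92),.006);print('edge',deg(e1,e2)-90,np.linalg.norm(e1-e2))
print('dot->spindle',deg(sp,d1))
th=np.radians(deg(a,b)); ax=t[:2]-.027*np.array([np.cos(th),np.sin(th)]); print('other',ax,np.linalg.norm(ax-sp[:2]),deg(sp[:2],ax)-90)
E
```

```text
[ 0.5697952  -0.12355416  0.12260763] [ 3.14053029e+00 -9.79882204e-04 -3.13994631e+00]
spindle [ 0.50457301 -0.12551595  0.027     ]
flat normal -4.510000000000005 0.01039051814263231
stripe -2.31 0.01406619191351335
tip [ 0.53579071 -0.01686886  0.048     ]
dots -2.569999999999993 0.10969932946907654 [ 0.53948155 -0.12710795  0.006     ] [ 0.54440916 -0.01751935  0.006     ]
edge -2.489999999999995 0.2956885290303728
dot->spindle -2.61
other [ 0.50881265 -0.0157806 ] 0.10981722230949513 -2.2099999999999937
```

The readings agree: the spindle is at (0.5046, -0.1255) and the nose direction is -2.5°, with the taps 109.8 mm apart. I'll move lower and closer so the held knob and the spindle are in one view.

carry_out(
  motion=[
    [-0.005,0,-0.005,0,0,-0.045,0],
    [-0.01,0,-0.01,0,0,-0.045,0],
    [-0.02,0,-0.02,0,0,-0.045,0],
    [-0.03,0,-0.03,0,0,-0.045,0],
    [-0.03,0,-0.04,0,0,-0.045,0],
    [-0.03,0,-0.048,0,0,-0.045,0],
    [-0.03,0,-0.048,0,0,-0.045,0],
    [-0.03,0,-0.048,0,0,-0.045,0],
    [-0.03,0,-0.048,0,0,-0.045,0],
    [-0.03,0,-0.048,0,0,-0.045,0],
  ],
)

```text
time_s: 5.45
position: [0.5412, -0.1257, 0.0752]
ee_rot: [-3.141, 0.001, 3.096]
wrist_force: [-0.2, 0.4, 0.0]
finger_gap: 0.0115
grip_force: 25.0
```

```bash
python3 - <<'E'
from h import *
c=shot("wrist","w6.png"); s=env.state(); print(s["position"],s["ee_rot"])
p=np.array(s["position"]);t=np.linspace(0,2*np.pi,60)
im=c["color"].copy(); im=np.clip(im.astype(float)*1.5+20,0,255).astype(np.uint8)
for z in(-.004,-.02):
    q=proj(c,np.c_[p[0]+.0215*np.cos(t),p[1]+.0215*np.sin(t),p[2]+z+0*t]); print(q.min(0),q.max(0))
cv2.imwrite('pics/w6c.png',cv2.resize(im[150:310,220:420],(800,640)[:2] if 0 else (750,600),interpolation=cv2.INTER_CUBIC))
E
```

```text
[ 0.54111673 -0.12576657  0.07520833] [-3.14147659e+00  1.17378600e-03  3.09601833e+00]
[272.86665722 256.09990825] [368.24850105 343.53735212]
[276.85461319 245.69223259] [364.03748172 326.59592482]
```

View pics/w6c.png

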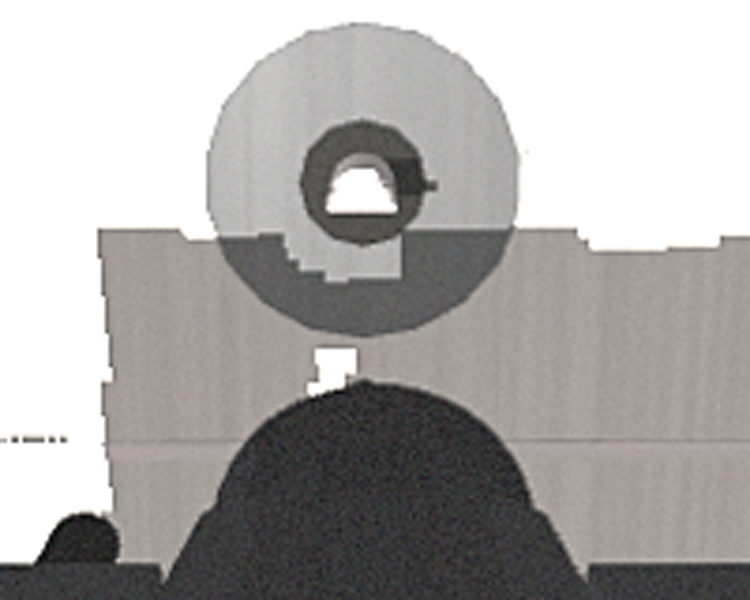

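The flat and the hob line are now level in the image, so the yaw is right. The held knob's rear rim tops out at about (317.3,251.9), and the spindle's flat edge is centred at (316.5,206.5). I'll fit both numerically.

```bash
python3 - <<'E'
from h import *
from scipy.optimize import least_squares
c=shot("wrist"); s=env.state(); p=np.array(s["position"])
g=cv2.imread('pics/w6.png').max(2)
pts=[]
for u in range(280,361,2):
    col=g[240:300,u].astype(float); i=np.where(col<40)[0]
    i=[k for k in i if (col[k:k+6]<40).all()]
    if i: pts.append((u,240+i[0]-.5))
pts=np.array(pts); print(pts.tolist()[::4])
def rad(P,x,y): return np.hypot(P[:,0]-x,P[:,1]-y)-.0215
for z in(-.024,-.020,-.016,-.012):
    P=np.array([ray(c,q,p[2]+z) for q in pts])
    r=least_squares(lambda v:rad(P,*v),p[:2]-0.001,loss='soft_l1',f_scale=.0003)
    print(z,r.x-p[:2],np.sqrt(np.mean(r.fun**2)))
w=g[150:250,280:360]
b=(w>185).astype(np.uint8); n,l,st,ce=cv2.connectedComponentsWithStats(b)
print([(st[i]+[280,150,0,0,0]).tolist() for i in range(1,n) if 30<st[i][4]<600])
print('flat mid',ray(c,(316.5,206.5),.027)-p,'width',np.linalg.norm(ray(c,(307.2,206.5),.027)-ray(c,(325.9,206.5),.027)))
# boss/escutcheon disc centre, z~.007, rows 22..336, cols 207..519 in crop
print('disc',ray(c,(220+363/3.75,150+179/3.75),.007)-p)
pt=[(220+a/3.75,150+b/3.75) for a,b in((362,22),(362,336),(207,179),(519,179))]
q=np.array([ray(c,k,.0065) for k in pt]);print(q-p)
E
```

```text
[[280.0, 276.5], [288.0, 264.5], [296.0, 258.5], [304.0, 255.5], [312.0, 252.5], [320.0, 252.5], [328.0, 253.5], [336.0, 255.5], [344.0, 259.5], [352.0, 266.5], [360.0, 280.5]]
-0.024 [ 0.00452864 -0.0008941 ] 0.00018078747071092525
-0.02 [ 0.0033657  -0.00086093] 0.00020110534042565756
-0.016 [ 0.0021866  -0.00081848] 0.00026426287899517143
-0.012 [ 0.0009955  -0.00076618] 0.00034332779479241687
[[308, 195, 17, 11, 109], [305, 243, 10, 7, 64]]
flat mid [-0.03531913 -0.00048309 -0.04817855] width 0.01011877190153504
disc [-0.03697635 -0.00037189 -0.06817855]
[[-0.06119827  0.00064045 -0.06867855]
 [-0.0111179  -0.00178934 -0.06867855]
 [-0.03806508 -0.02509663 -0.06867855]
 [-0.03576079  0.02433498 -0.06867855]]
```

The knob sits 3.4 mm ahead in the grip. The in-picture shift from knob to spindle is about (-39.7, +0.4) mm. I'll move just above the spindle.

carry_out(
  motion=[
    [-0.01,0,0,0,0,0,0],
    [-0.02,0,0,0,0,0,0],
    [-0.03,0,-0.004,0,0,0,0],
    [-0.04,0,-0.01,0,0,0,0],
    [-0.04,0,-0.016,0,0,0,0],
    [-0.04,0,-0.022,0,0,0,0],
    [-0.04,0,-0.022,0,0,0,0],
    [-0.04,0,-0.022,0,0,0,0],
    [-0.04,0,-0.022,0,0,0,0],
    [-0.04,0,-0.022,0,0,0,0],
  ],
)

```text
time_s: 6.38
position: [0.501, -0.1257, 0.0529]
ee_rot: [-3.142, 0.001, 3.096]
wrist_force: [0.6, -0.6, -0.8]
finger_gap: 0.0119
grip_force: 25.0
```

```bash
python3 - <<'E'
from h import *
c=shot("wrist","w7.png"); s=env.state(); p=np.array(s["position"]); print(s["time_s"],p,s["ee_rot"],s["wrist_force"])
# refit knob rim
from scipy.optimize import least_squares
g=c["color"].max(2); pts=[]
for u in range(282,359,2):
    col=g[200:300,u].astype(float); i=[k for k in range(94) if (col[k:k+6]<38).all()]
    if i: pts.append((u,200+i[0]-.5))
print(pts[::5])
c2=shot("scene","s2.png")
print(proj(c2,[.505,-.126,.027]))
E
```

```text
6.4333 [ 0.50093815 -0.12572997  0.05293951] [-3.14154907e+00  7.36988848e-04  3.09592071e+00] [-0.44650709  0.43604043 -0.53747154]
[(282, 272.5), (292, 261.5), (302, 255.5), (312, 252.5), (322, 251.5), (332, 253.5), (342, 257.5), (352, 265.5)]
[[267.80096966 228.64401867]]
```

carry_out(
  motion=[
    [0.0005,0.0003,-0.002,0,0,0,0],
    [0.0005,0.0003,-0.003,0,0,0,0],
    [0.0005,0.0003,-0.004,0,0,0,0],
    [0.0005,0.0003,-0.005,0,0,0,0],
    [0.0005,0.0003,-0.006,0,0,0,0],
    [0.0005,0.0003,-0.007,0,0,0,0],
    [0.0005,0.0003,-0.008,0,0,0,0],
    [0.0005,0.0003,-0.009,0,0,0,0],
    [0.0005,0.0003,-0.01,0,0,0,0],
    [0.0005,0.0003,-0.01,0,0,0,0],
  ],
)

```text
time_s: 7.32
position: [0.5011, -0.1254, 0.0426]
ee_rot: [-3.142, 0.0, 3.096]
wrist_force: [0.8, 0.2, -0.9]
finger_gap: 0.0119
grip_force: 25.0
```

There is no force at 4 mm below the tip height, so the knob has entered. I'll continue down.

carry_out(
  motion=[
    [0,0,-0.001,0,0,0,0],
    [0,0,-0.002,0,0,0,0],
    [0,0,-0.003,0,0,0,0],
    [0,0,-0.004,0,0,0,0],
    [0,0,-0.005,0,0,0,0],
    [0,0,-0.006,0,0,0,0],
    [0,0,-0.007,0,0,0,0],
    [0,0,-0.008,0,0,0,0],
    [0,0,-0.008,0,0,0,0],
    [0,0,-0.008,0,0,0,0],
  ],
)

```text
time_s: 8.15
position: [0.5011, -0.1254, 0.0346]
ee_rot: [-3.142, 0.0, 3.096]
wrist_force: [2.5, 0.5, -1.4]
finger_gap: 0.0117
grip_force: 25.0
```

carry_out(
  motion=[
    [0,0,-0.001,0,0,0,0],
    [0,0,-0.0015,0,0,0,0],
    [0,0,-0.002,0,0,0,0],
    [0,0,-0.0025,0,0,0,0],
    [0,0,-0.003,0,0,0,0],
    [0,0,-0.0035,0,0,0,0],
    [0,0,-0.004,0,0,0,0],
    [0,0,-0.004,0,0,0,0],
    [0,0,-0.004,0,0,0,0],
    [0,0,-0.004,0,0,0,0],
  ],
  newtons=40,
)

```text
time_s: 8.98
position: [0.5011, -0.1254, 0.0308]
ee_rot: [-3.142, 0.0, 3.096]
wrist_force: [1.3, 0.4, 5.6]
finger_gap: 0.0119
grip_force: 40.0
```

The spring is engaged at 5.6 N. I'll press on to the stop.

carry_out(
  motion=[
    [0,0,-0.001,0,0,0,0],
    [0,0,-0.0015,0,0,0,0],
    [0,0,-0.002,0,0,0,0],
    [0,0,-0.0025,0,0,0,0],
    [0,0,-0.003,0,0,0,0],
    [0,0,-0.0035,0,0,0,0],
    [0,0,-0.004,0,0,0,0],
    [0,0,-0.0045,0,0,0,0],
    [0,0,-0.005,0,0,0,0],
    [0,0,-0.005,0,0,0,0],
  ],
)

```text
time_s: 9.82
position: [0.5013, -0.1255, 0.0272]
ee_rot: [3.142, 0.001, 3.096]
wrist_force: [-3.4, 0.8, 22.7]
finger_gap: 0.0117
grip_force: 40.0
```

The knob is at the stop: 22.7 N, TCP about 6.6 mm below home. I'll hold it there.

carry_out(
  motion=[
    [0,0,0,0,0,0,0],
    [0,0,0,0,0,0,0],
    [0,0,0,0,0,0,0],
    [0,0,0,0,0,0,0],
    [0,0,0,0,0,0,0],
    [0,0,0,0,0,0,0],
    [0,0,0,0,0,0,0],
    [0,0,0,0,0,0,0],
    [0,0,0,0,0,0,0],
    [0,0,0,0,0,0,0],
  ],
)

```text
time_s: 10.65
position: [0.5013, -0.1255, 0.0272]
ee_rot: [-3.142, 0.001, 3.096]
wrist_force: [-2.4, 1.5, 22.9]
finger_gap: 0.0117
grip_force: 40.0
```

carry_out(
  motion=[
    [0,0,0,0,0,0,0],
    [0,0,0,0,0,0,0],
    [0,0,0,0,0,0,0],
    [0,0,0,0,0,0,0],
    [0,0,0,0,0,0,0],
    [0,0,0,0,0,0,0],
    [0,0,0,0,0,0,0],
    [0,0,0,0,0,0,0],
    [0,0,0,0,0,0,0],
    [0,0,0,0,0,0,0],
  ],
)

```text
time_s: 11.48
position: [0.5013, -0.1255, 0.0272]
ee_rot: [-3.142, 0.001, 3.096]
wrist_force: [-3.7, 1.2, 22.6]
finger_gap: 0.0114
grip_force: 40.0
```

carry_out(
  motion=[
    [0,0,0,0,0,0,0],
    [0,0,0,0,0,0,0],
    [0,0,0,0,0,0,0],
    [0,0,0,0,0,0,0],
    [0,0,0,0,0,0,0],
    [0,0,0,0,0,0,0],
    [0,0,0,0,0,0,0],
    [0,0,0,0,0,0,0],
    [0,0,0,0,0,0,0],
    [0,0,0,0,0,0,0],
  ],
)

```text
time_s: 12.32
position: [0.5013, -0.1255, 0.0271]
ee_rot: [3.142, 0.001, 3.096]
wrist_force: [-3.5, 2.3, 22.1]
finger_gap: 0.0117
grip_force: 40.0
```

```bash
python3 - <<'E'
from h import *
c=shot("scene"); im=c["color"]
x,y=proj(c,[.505,-.08,.03])[0].astype(int); print(x,y)
cv2.imwrite('pics/f.png',cv2.resize(im[y-75:y+75,x-100:x+100],(800,600),interpolation=cv2.INTER_CUBIC))
E
```

```text
282 230
```

View pics/f.png

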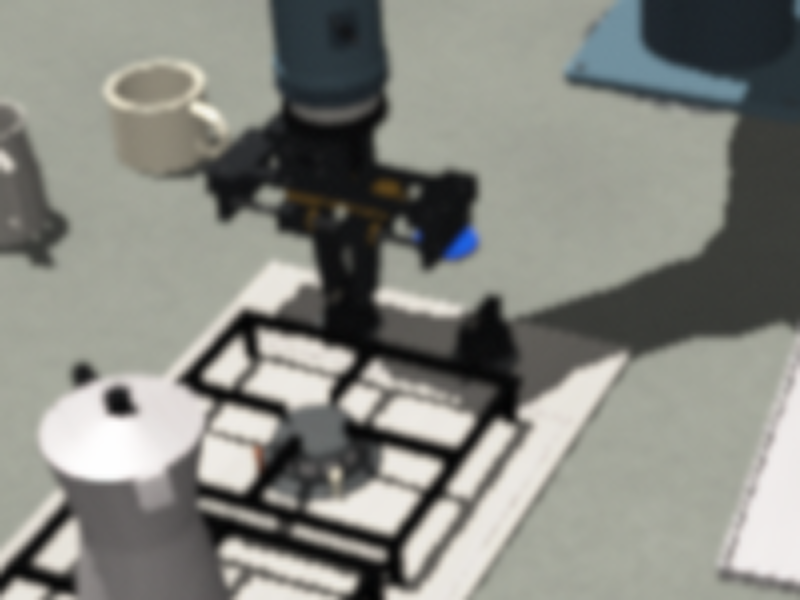

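The scene picture shows the knob held low on the tap, with the other knob and the surroundings undisturbed. It has been at the stop for 2.5 s at 22 N, well above the 8.5 N spring, so I'll hand the job in.

```bash
python3 -c "
from workcell import order; print(order.job_done())"
```

```text
the job is handed in; nothing more can be done
None
```

I fitted the loose knob on the bare spindle, nose in line with the other knob's, and held it against the stop at about 22 N for 2.5 s; I handed the job in at about 12 s with it still gripped and pressed in, and nothing else looked disturbed in the final picture.

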